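Sort two sleeves on the gauge pin

ROBOT

A 7-joint arm with a two-finger parallel gripper is mounted at the origin on a cart in front of the work surface, level with it; the furniture and walls round the work are solid. World frame = base frame: x ahead of the robot, y to its left, z up, the work surface at z = 0. Lengths are in m, angles in rad, forces in N, time in s.
With the tool pointing down it reaches from about 0.425 to 0.825 m from the base axis. Payload 3.6 kg.
Tool frame: the origin (TCP) lies on the centre line of the jaws, within the pads' length; the fingertips stand 14 mm ahead of it and the grasp point (between the pads) lies 5 mm behind it; z points along the fingers, y is the direction in which the jaws open and shut (so a half turn about z gives the same grasp; the last joint's range is limited). The gripper opens to 93 mm and grips with 3 to 60 N. Pads are 15 mm wide; open, the fingers measure 128 mm over their backs; the gripper's body (75 mm by 188 mm) begins 65 mm behind the grasp point.
Start: joints at [1.248, 0.615, -0.013, 1.423, 0.008, 1.103, -0.04], TCP at [0.19, -0.622, 0.233] pointing down, gripper open.
Joint ranges: [-3.12, 3.12], [-0.3, 2.06], [-1.34, 1.32], [0.26, 2.42], [-1.36, 4.5], [0.01, 1.98], [-2.84, 2.84]. Speed limits (rad/s): [2.79, 2.79, 3.14, 3.14, 3.14, 3.14, 3.14].

INTERFACE

Orientations are given as a unit quaternion [x, y, z, w].
In Python, from workcell import r, viewer, workorder, nets gives the robot as it stands.
- The arm moves only by the shell command python3 -m inch 'ROWS'. ROWS is JSON, a list of rows, each an object of numbers: "hand": the closure, from 0 (fully open) to 1 (shut); "tx", "ty", "tz": the shift along the tool's x, y, z in mm; "wx", "wy", "wz": the turn, a rotation vector about the tool's x, y, z in degrees. In form: [{"hand": .., "tx": .., "ty": .., "tz": .., "wx": .., "wy": .., "wz": ..}, ...]. A call has 1 to 5 rows; each row shifts and turns the pose as measured when the row begins, along the tool's axes as they then stand; what a row does not reach is not made up. A row lasts 1/10 s, in which the tool goes at most 50 mm and 8.59 degrees, less where a joint would pass 70% of its speed; a pose out of reach is approached as far as the arm can. A call is refused whole if a number of a shift passes 50 or a number of a turn 8.59, either way. A call with a gripper value outside its range is refused whole. The fingers move at their own pace and stop on an object; the grip force is fixed at half the most. Time passes only in rows, so rows that do not move let the fingers close. It gives the time, the measured TCP pose, the force and the opening at its end, in the units of the state.
- r.read_state(): the state, without advancing time (a new reading comes with each control period).
- viewer.snapshot(name): name is "side" or "top" or "wrist"; returns the picture (400x640x3 uint8, red, green, blue); there is no depth.
- viewer.camera_info(name): a dict with "fx", "fy", "cx", "cy" (pixels), "R" (3x3) and "t" (3): a world point X has camera coordinates R X + t; the wrist camera has in their place "mount" (4x4, takes a point from camera to tool coordinates, whose origin is the TCP and whose axes are the flange's). Camera axes: x right, y down, z forward; pixel columns grow to the right and rows downward; lengths in m; the calibration is good to about 2 mm. A picture is of the moment at which its call begins: read the wrist's pose just before it. camera_info takes no time and is no camera call.
- workorder.finish_job(): hands the job in, once; it reports no verdict.
Trained networks look in the newest picture that a camera, given by its name, has taken for a name from the list of things; names that differ only in an ending like _2 or _b are one class to them, and where a whole thing is asked for, a point or a joint stands for the part that bears it (a point fixed in the world has none). Each returns a list of dicts, best first, with "conf" (0 to 1); they miss things now and then, are a little off and sometimes report something else, mostly with a low value. They report only what shows in the picture. A call takes as long as a camera call. They do not tell look-alikes from the thing itself.
- nets.search_frame(camera, target): "extent" ([left, top, width, height] as shares, 0 to 1, of the picture: columns of its width, rows of its height, round what is visible of it).
- nets.outline_of(camera, target): "region" (400x640 bool, what is visible of it) and "extent" ([left, top, width, height] as shares, 0 to 1, of the picture: columns of its width, rows of its height, round what is visible of it).
- nets.tip_of(camera, target): "point" ([column, row] as shares, 0 to 1, of the picture: columns of its width, rows of its height: a listed point, or the origin of a listed thing).
The state is a dict: "clock": time; "joint_pos": joint angles; "joint_vel": joint speeds; "joint_torque": joint torques, N m; "tool_pos": TCP position; "eef_rot": TCP orientation; "contact_force": force on the tool from outside, world axes, zero at the start; "torque": the same for the moment, N m; "grip_width": opening from 0.0 (shut) to 1.0 (fully open).
Only numpy, scipy, OpenCV 4.12 (cv2) and the standard library are available. Lean on these libraries where they do the work, as an engineer would, in place of code of your own. Each camera call takes 0.05 s, during which the arm holds its last target.

TASK

Check the two loose steel sleeves against the gauge pin on the bench. Slide the wide-bored sleeve, the one that fits, over the pin until it sits flat on the gauge's foot plate and leave it there; put the narrow-bored sleeve, which the pin cannot enter, in the empty red tray.

Things in the scene. Friction and masses are not known exactly. Their poses are not given: they have to be found in the camera images.
- sleeve_wide: loose plain steel sleeve (tube open at both ends), 44 mm outside diameter, 50 mm tall, bore 28 mm; fits over the pin; 0.2 to 0.4 kg. It stands upright on the bench; which of the two sleeves stands where varies. Origin at its middle (on the axis, 25 mm above its underside); z along its axis, both ends alike.
- sleeve_narrow: loose plain steel sleeve of the same outside, 44 mm diameter and 50 mm tall, but with a bore of only 15 mm, too small for the gauge pin; 0.2 to 0.4 kg. It stands upright on the bench. Origin at its middle, 25 mm above its underside; z along its axis, both ends alike.
- gauge: fixed gauge: dark square steel foot plate 110 x 110 x 12 mm with a 4 mm high screw head at each corner, and an upright steel pin in its centre: 22 mm diameter for 30 mm above the plate, then tapering over 25 mm to a 7 mm nose 67 mm above the bench. Origin on the pin's axis at the bench top; z up. A sleeve fully home has its underside 12 mm and its middle 37 mm above this origin.
- reject_tray: empty open red tray, fixed, 200 mm (its x) by 340 mm (its y), walls 3 mm thick and 55 mm high, inner floor 3 mm above the bench; its long side points roughly away from the robot. Origin at the centre of its underside; z up.
Things that resemble listed ones, but are neither listed nor needed, are in the scene too. Leave any yellow look-alike of the sleeve_narrow alone.

How it is judged:
At the end, for the whole second after the job is handed in: The wide-bored sleeve is on the pin: middle within 10 mm of its axis, within 10 degrees of upright, down on the foot plate to 5 mm. The narrow-bored sleeve lies or stands in the red tray, its middle inside the walls and under 40 mm above the tray's underside. Both at rest (horizontal distance between sleeve_wide and gauge below 0.01 m and z of sleeve_wide in the frame of gauge below 0.042 m and angle between the z axis of sleeve_wide and the z axis of gauge, either way round below 0.17 rad and x of sleeve_narrow in the frame of reject_tray between -0.095 and 0.095 m and y of sleeve_narrow in the frame of reject_tray between -0.165 and 0.165 m and z of sleeve_narrow in the frame of reject_tray below 0.04 m and linear speed of each of sleeve_wide, sleeve_narrow below 0.03 m/s); the robot touches nothing.
It also fails if it takes over 64 s, if anything falls off the work surface, if the arm or the gripper's body presses on something with over 40 N, if the wrist force passes 120 N, or if a joint passes its speed limit or range.

## Working session

There is one attempt and no reset: what is moved stays moved. The work goes in short steps, Python scripts to look and compute and a shell command to move; the robot and the scene stay as the last step left them, time stands still between calls to the robot, and variables do not carry over. Pictures are saved under pics/ and viewed, and the job is handed in when it is done.

```bash
mkdir -p pics; ls; python3 - <<'E'
from workcell import r, viewer, workorder, nets
import cv2,numpy as np
s=r.read_state();print({k:np.round(v,3) for k,v in s.items()})
for n in("top","side"):
    im=viewer.snapshot(n);cv2.imwrite(f"pics/{n}0.png",im[:,:,::-1])
    print(n,{k:np.round(v,3).tolist() for k,v in viewer.camera_info(n).items()})
    for t in("sleeve_wide","sleeve_narrow","gauge","reject_tray"):
        for f in (nets.search_frame,nets.tip_of):
            for d in f(n,t):
                v=d.get("extent",d.get("point"));print(t,np.round(np.array(v)*([640,400]*(len(v)//2)),1),round(d["conf"],2))
print(viewer.camera_info("wrist"))
print(r.read_state()["clock"])
E
```

```text
pics
{'clock': np.float64(0.0), 'joint_pos': array([ 1.247,  0.616, -0.013,  1.425,  0.008,  1.103, -0.04 ]), 'joint_vel': array([ 0.001, -0.001, -0.001,  0.001,  0.001, -0.001,  0.002]), 'joint_torque': array([-0.0000e+00, -4.5893e+01,  2.0900e-01, -1.6574e+01, -6.1000e-02,
        2.1000e-02,  0.0000e+00]), 'tool_pos': array([ 0.19 , -0.621,  0.231]), 'eef_rot': array([ 0.989,  0.148, -0.   , -0.001]), 'contact_force': array([-0.073, -0.689,  0.334]), 'torque': array([-0.014,  0.018,  0.014]), 'grip_width': np.float64(1.0)}
top {'fx': 442.34, 'fy': 442.34, 'cx': 316.629, 'cy': 197.098, 'R': [[0.021, -0.999, 0.026], [-0.994, -0.023, -0.107], [0.107, -0.024, -0.994]], 't': [-0.044, 0.522, 1.105]}
sleeve_wide [277.3 209.1  16.9  15.8] 0.65
sleeve_wide [167.5 213.3  26.4  24.1] 0.53
sleeve_wide [284.9 219.6] 0.45
sleeve_narrow [167.  249.3  20.8  19.1] 0.78
sleeve_narrow [168.9 214.3  28.4  20.2] 0.73
sleeve_narrow [209.2 209.4  24.   21.3] 0.65
sleeve_narrow [198.5 242.2  20.   21.7] 0.58
sleeve_narrow [274.8 208.8  19.3  19.4] 0.16
sleeve_narrow [178.4 224.6] 0.85
sleeve_narrow [208.
[... 741 characters left out ...]
.6] 0.85
sleeve_narrow [283.6 149.7] 0.75
sleeve_narrow [279.5 136.7] 0.74
sleeve_narrow [300.6 137.8] 0.52
gauge [340.2 174.4  48.6  36.4] 0.9
gauge [366.2 196.7] 0.64
reject_tray [267.7 218.  125.5 157.1] 0.81
reject_tray [329.9 294.2] 0.76
{'fx': 289.51136201291934, 'fy': 289.51136201291934, 'cx': 316.9751261972653, 'cy': 200.3653540536613, 'mount': array([[-3.10361745e-04, -9.66296276e-01, -2.57432343e-01,
         7.28573036e-02],
       [ 9.99999807e-01, -4.38306366e-04,  4.39618900e-04,
         3.49864798e-04],
       [-5.37636341e-04, -2.57432157e-01,  9.66296226e-01,
        -1.52081425e-01],
       [ 0.00000000e+00,  0.00000000e+00,  0.00000000e+00,
         1.00000000e+00]])}
0.9
```

```bash
python3 - <<'E'
import cv2,numpy as np
t=cv2.imread("pics/top0.png");s=cv2.imread("pics/side0.png")
cv2.imwrite("pics/t0c.png",cv2.resize(t[110:290,140:380],(800,600),interpolation=cv2.INTER_CUBIC))
cv2.imwrite("pics/s0c.png",cv2.resize(s[110:230,250:410],(800,600),interpolation=cv2.INTER_CUBIC))
E
```

```text
(no output)
```

View pics/top0.png

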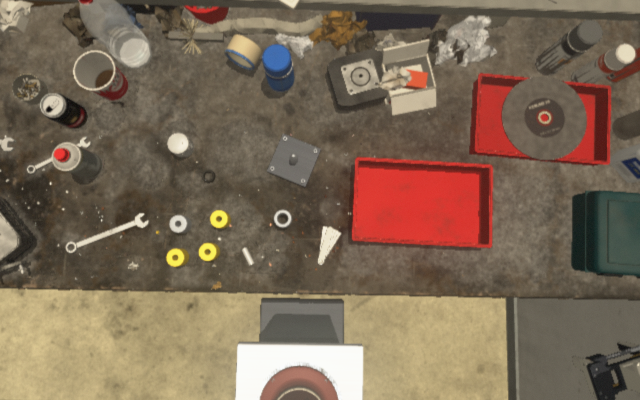

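View pics/side0.png

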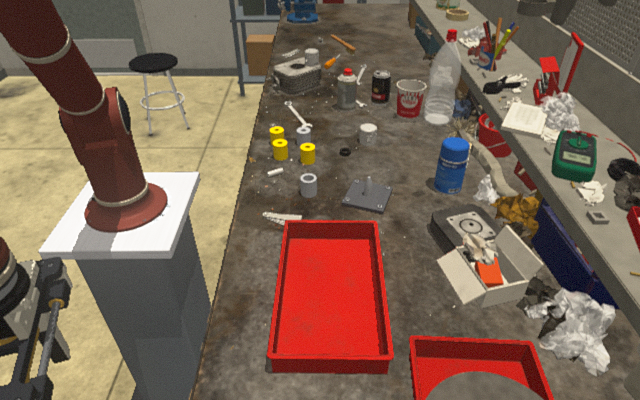

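View pics/t0c.png

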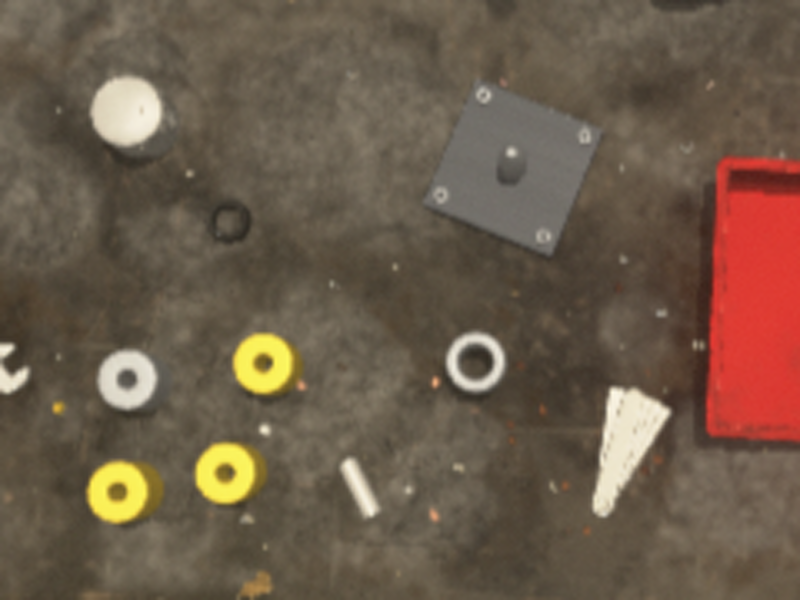

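View pics/s0c.png

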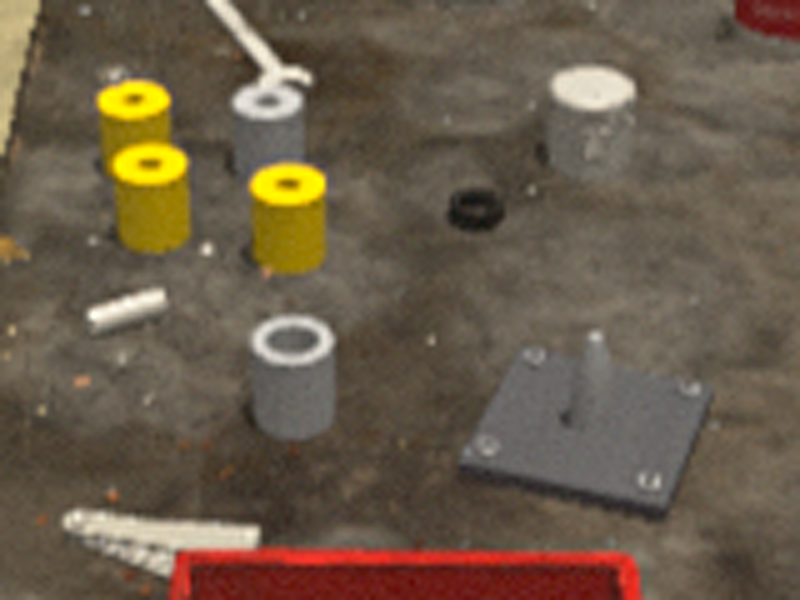

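The top view shows five sleeve-like things:
- Grey ring with a large bore at (282,219). It matches sleeve_wide.
- Grey ring with a small bore at (178,224). It matches sleeve_narrow.
- Yellow look-alikes at (219,219), (176,257) and (208,252). I will leave these alone.

The enlarged crops confirm this. The gauge is at (294,159). The empty red tray is at (422,203); the other tray, at (540,118), holds a disc.

```bash
cat > h.py <<'E'
import numpy as np,cv2
from workcell import r,viewer,nets,workorder
from scipy.spatial.transform import Rotation as Ro
def ray(n,u,v,z,st=None):
    c=viewer.camera_info(n);d=np.array([(u-c["cx"])/c["fx"],(v-c["cy"])/c["fy"],1.])
    if "R" in c:
        R=np.array(c["R"]).T;o=-R@np.array(c["t"])
    else:
        M=np.array(c["mount"]);Rt=Ro.from_quat(st["eef_rot"]).as_matrix()
        R=Rt@M[:3,:3];o=Rt@M[:3,3]+st["tool_pos"]
    d=R@d;return o+d*(z-o[2])/d[2]
def proj(n,X):
    c=viewer.camera_info(n);p=np.array(c["R"])@X+c["t"];return p[0]/p[2]*c["fx"]+c["cx"],p[1]/p[2]*c["fy"]+c["cy"]
E
python3 - <<'E'
from h import *
im=cv2.imread("pics/top0.png").astype(int)
def cen(n,im,box,lo):
    x,y,w,h=box;g=im[y:y+h,x:x+w].min(2)>lo;ys,xs=np.nonzero(g);return (xs.min()+xs.max())/2+x,(ys.min()+ys.max())/2+y,np.ptp(xs)+1,np.ptp(ys)+1
for nm,b in (("wide",(268,205,28,28)),("narrow",(164,210,29,28))):
    for lo in(120,140):
        u,v,w,h=cen("top",im,b,lo);print(nm,u,v,w,h,ray("top",u,v,.05).round(4))
s=cv2.imread("pics/side0.png")
for nm,u,v in (("wide",250+293/5,110+341/5),("narrow",250+268/5,110+101/5)): print("side",nm,u,v,ray("side",u,v,.05).round(4))
k=110/600*600;f=240/800
P=lambda x,y:(140+x*.3,110+y*.3)
c=[P(484,95),P(585,135),P(441,195),P(544,236)]
Q=np.array([ray("top",*p,.016) for p in c]);print("screws",Q.round(4).tolist(),Q.mean(0))
c=[(250+x/5,110+y/5) for x,y in ((535,356),(690,388),(487,445),(650,481))]
Q=np.array([ray("side",*p,.016) for p in c]);print("screws side",Q.round(4).tolist(),Q.mean(0))
print("nose",ray("top",*P(512,152),.067),ray("side",250+596/5,110+338/5,.067))
for u,v in((355,159),(492,166),(491,246),(352,242)):print("tray",ray("top",u,v,.055).round(3))
for u,v in((287,221),(380,222),(390,358),(273,358)):print("trayS",ray("side",u,v,.055).round(3))
for u,v in((219.2,218.9),(176,257.3),(208,252)):print("yel",ray("top",u,v,.05).round(3))
E
```

```text
wide 280.5 218.0 22 17 [0.4655 0.0571 0.05  ]
wide 282.0 218.0 17 17 [0.4655 0.0533 0.05  ]
narrow 177.5 223.5 18 18 [0.4461 0.3114 0.05  ]
narrow 178.0 223.5 17 18 [0.4462 0.3101 0.05  ]
side wide 308.6 178.2 [0.4688 0.0471 0.05  ]
side narrow 303.6 130.2 [0.4505 0.3043 0.05  ]
screws [[0.6764, 0.0529, 0.016], [0.6465, -0.0273, 0.016], [0.5958, 0.0841, 0.016], [0.5655, 0.003, 0.016]] [0.62104277 0.02815008 0.016     ]
screws side [[0.5997, 0.0794, 0.016], [0.6804, 0.0488, 0.016], [0.5688, 0.0008, 0.016], [0.6495, -0.03, 0.016]] [0.62458961 0.02476151 0.016     ]
nose [0.62104907 0.02805737 0.067     ] [0.6241603 0.0234945 0.067    ]
tray [ 0.619 -0.127  0.055]
tray [ 0.61  -0.477  0.055]
tray [ 0.407 -0.47   0.055]
tray [ 0.41  -0.122  0.055]
trayS [ 0.422 -0.129  0.055]
trayS [ 0.634 -0.136  0.055]
trayS [ 0.609 -0.478  0.055]
trayS [ 0.416 -0.474  0.055]
yel [0.46  0.209 0.05 ]
yel [0.363 0.311 0.05 ]
yel [0.378 0.233 0.05 ]
```

```bash
cat >> h.py <<'E'
def plan(p,yaw=None):
    s=r.read_state();R=Ro.from_quat(s["eef_rot"]);d=R.inv().apply(np.array(p)-s["tool_pos"])*1000
    m=R.as_matrix();cy=np.degrees(np.arctan2(m[1,0],m[0,0]))
    print("t",s["clock"].round(2),"pos",s["tool_pos"].round(4),"yaw",cy.round(2),"tilt",np.degrees(m[:2,2]).round(2),"grip",round(float(s["grip_width"]),3),"F",np.round(s["contact_force"],1))
    print("shift tool mm",d.round(1),"level-turn(wx,wy,wz)",end=" ")
    if yaw is None:yaw=cy
    T=Ro.from_euler("z",yaw,degrees=True)*Ro.from_quat([1,0,0,0]); print(np.degrees((R.inv()*T).as_rotvec()).round(2))
E
python3 -c "
from h import *
plan((.42,-.32,.231)); plan((.447,.051,.2)) "
```

```text
Traceback (most recent call last):
  File "h.py", line 17, in plan
    print("t",s["clock"].round(2),"pos",s["tool_pos"].round(4),"yaw",cy.round(2),"tilt",np.degrees(m[:2,2]).round(2),"grip",round(float(s["grip_width"]),3),"F",np.round(s["contact_force"],1))
              ^^^^^^^^^^^^^^^^
AttributeError: 'float' object has no attribute 'round'
```

```bash
sed -i 's/s\["clock"\].round(2)/round(s["clock"],2)/; s/"pos",s\["tool_pos"\].round(4)/"pos",np.round(s["tool_pos"],4)/' h.py
python3 -c "
from h import *
plan((.42,-.32,.231)); plan((.447,.051,.2)) "
```

```text
t 0.9 pos [ 0.1901 -0.6215  0.2327] yaw 17.01 tilt [0. 0.] grip 1.001 F [ 0.4 -0.6  0.3]
shift tool mm [ 308.  -221.1    1.7] level-turn(wx,wy,wz) [ 0. -0. -0.]
t 0.9 pos [ 0.1901 -0.6215  0.2327] yaw 17.01 tilt [0. 0.] grip 1.001 F [ 0.4 -0.6  0.3]
shift tool mm [ 442.4 -568.    32.7] level-turn(wx,wy,wz) [ 0. -0. -0.]
```

```bash
python3 -m inch '[{"hand":0,"tx":38,"ty":-27},{"hand":0,"tx":38,"ty":-27},{"hand":0,"tx":38,"ty":-27},{"hand":0,"tx":38,"ty":-27},{"hand":0,"tx":38,"ty":-27}]'; python3 -c "
from h import *
plan((.42,-.32,.231)); plan((.447,.051,.2)) "
```

```text
t 0.9 pos [ 0.1901 -0.6215  0.2327] yaw 17.01 tilt [0. 0.] grip 1.001 F [ 0.4 -0.6  0.3]
shift tool mm [ 308.  -221.1    1.7] level-turn(wx,wy,wz) [ 0. -0. -0.]
t 0.9 pos [ 0.1901 -0.6215  0.2327] yaw 17.01 tilt [0. 0.] grip 1.001 F [ 0.4 -0.6  0.3]
shift tool mm [ 442.4 -568.    32.7] level-turn(wx,wy,wz) [ 0. -0. -0.]$[0]: bad value
```

```bash
python3 -m inch '[{"hand":0,"tx":38,"ty":-27,"tz":0,"wx":0,"wy":0,"wz":0},{"hand":0,"tx":38,"ty":-27,"tz":0,"wx":0,"wy":0,"wz":0},{"hand":0,"tx":38,"ty":-27,"tz":0,"wx":0,"wy":0,"wz":0},{"hand":0,"tx":38,"ty":-27,"tz":0,"wx":0,"wy":0,"wz":0},{"hand":0,"tx":38,"ty":-27,"tz":0,"wx":0,"wy":0,"wz":0}]'; python3 -c "
from h import *
plan((.42,-.32,.231)); plan((.447,.051,.2)) "
```

```text
clock: 1.4
tool_pos: [0.3296, -0.4397, 0.2309]
eef_rot: [0.99, 0.139, -0.002, 0.003]
contact_force: [0.8, 0.4, -0.1]
grip_width: 1.0
t 1.4 pos [ 0.3296 -0.4397  0.2309] yaw 15.94 tilt [-0.22 -0.39] grip 1.0 F [ 0.8  0.4 -0.1]
shift tool mm [119.8 -90.3  -1.2] level-turn(wx,wy,wz) [0.31 0.32 0.  ]
t 1.4 pos [ 0.3296 -0.4397  0.2309] yaw 15.94 tilt [-0.22 -0.39] grip 1.0 F [ 0.8  0.4 -0.1]
shift tool mm [ 247.8 -439.7   27.1] level-turn(wx,wy,wz) [0.31 0.32 0.  ]
```

```bash
python3 -m inch '[{"hand":0,"tx":38,"ty":-29,"tz":0,"wx":0,"wy":0,"wz":0},{"hand":0,"tx":38,"ty":-29,"tz":0,"wx":0,"wy":0,"wz":0},{"hand":0,"tx":38,"ty":-29,"tz":0,"wx":0,"wy":0,"wz":0},{"hand":0,"tx":17,"ty":-46,"tz":4,"wx":0,"wy":0,"wz":0},{"hand":0,"tx":17,"ty":-46,"tz":4,"wx":0,"wy":0,"wz":0}]'; python3 -m inch '[{"hand":0,"tx":17,"ty":-46,"tz":4,"wx":0,"wy":0,"wz":0},{"hand":0,"tx":17,"ty":-46,"tz":4,"wx":0,"wy":0,"wz":0},{"hand":0,"tx":17,"ty":-46,"tz":4,"wx":0,"wy":0,"wz":0},{"hand":0,"tx":17,"ty":-46,"tz":4,"wx":0,"wy":0,"wz":0},{"hand":0,"tx":17,"ty":-46,"tz":4,"wx":0,"wy":0,"wz":0}]'; python3 -c "
from h import *
plan((.447,.051,.2),17) "
```

```text
clock: 1.9
tool_pos: [0.4308, -0.2212, 0.2227]
eef_rot: [0.99, 0.139, 0.002, 0.006]
contact_force: [-0.5, -0.3, 0.2]
grip_width: 1.0
clock: 2.4
tool_pos: [0.4503, 0.027, 0.202]
eef_rot: [0.99, 0.139, 0.005, 0.007]
contact_force: [1.2, -0.5, -0.1]
grip_width: 1.0
t 2.4 pos [0.4503 0.027  0.202 ] yaw 15.96 tilt [ 0.71 -0.66] grip 1.0 F [ 1.2 -0.5 -0.1]
shift tool mm [  3.4 -24.    1.6] level-turn(wx,wy,wz) [ 0.84 -0.5  -1.04]
```

```bash
python3 -m inch '[{"hand":0,"tx":3,"ty":-24,"tz":2,"wx":0.8,"wy":-0.5,"wz":-1},{"hand":0,"tx":0,"ty":0,"tz":0,"wx":0,"wy":0,"wz":0},{"hand":0,"tx":0,"ty":0,"tz":0,"wx":0,"wy":0,"wz":0}]';python3 - <<'E'
from h import *
plan((.447,.051,.2),17)
s=r.read_state();im=viewer.snapshot("wrist");cv2.imwrite("pics/w1.png",im[:,:,::-1])
for t in("sleeve_wide","gauge"):
  for d in nets.tip_of("wrist",t)+nets.search_frame("wrist",t):
    v=d.get("extent",d.get("point"));v=np.array(v)*([640,400]*(len(v)//2));print(t,v.round(1),round(d["conf"],2))
    if len(v)==2:print(ray("wrist",*v,.025 if t!="gauge" else 0,s))
E
```

```text
clock: 2.7
tool_pos: [0.4466, 0.0599, 0.2]
eef_rot: [0.988, 0.155, 0.001, -0.001]
contact_force: [0.9, -0.4, -0.6]
grip_width: 1.001
t 2.7 pos [0.4466 0.0599 0.2   ] yaw 17.87 tilt [0.1  0.18] grip 1.001 F [ 0.9 -0.4 -0.6]
shift tool mm [-2.4  8.6 -0. ] level-turn(wx,wy,wz) [-0.14 -0.15  0.87]
sleeve_wide [330.  174.6] 0.94
[0.46706034 0.0507837  0.025     ]
sleeve_wide [309.8 152.1  43.3  45.4] 0.55
gauge [392.   42.9] 0.83
[0.62311957 0.02998992 0.        ]
gauge [323.8   1.  143.7 113.6] 0.94
```

View pics/w1.png

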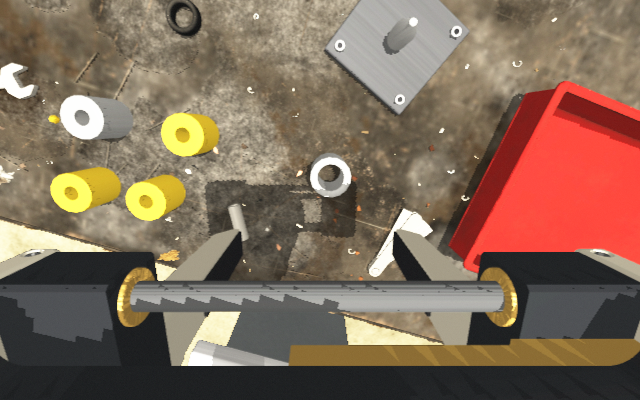

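The wrist view shows the big-bored grey ring centred near (330,175) and the pin nose at (413,21). The nets' (0.467, 0.051) agrees with both fixed cameras.

```bash
python3 - <<'E'
from h import *
im=cv2.imread("pics/w1.png");g=im[145:205,300:362].min(2)>190
ys,xs=np.nonzero(g);n,l,st,c=cv2.connectedComponentsWithStats(g.astype(np.uint8));i=1+st[1:,4].argmax();print(st[i],c[i]+[300,145])
s=r.read_state();x,y,w,h,_=st[i];print(ray("wrist",300+x+w/2-.5,145+y+h/2-.5,.05,s),"nose",ray("wrist",413,21,.067,s))
g=np.array([ray("wrist",*p,.016,s) for p in((340,45),(456,31),(400,99))]);print(g,(g[0]+g[1])/2)
plan((.467,.051,.1),17);plan((.467,.051,.033),17)
E
```

```text
[ 10  12  41  37 600] [329.74       172.89333333]
[0.47032572 0.05138037 0.05      ] nose [0.62428411 0.02649092 0.067     ]
[[ 0.59964701  0.0815323   0.016     ]
 [ 0.64858581 -0.02915633  0.016     ]
 [ 0.56867083  0.00137614  0.016     ]] [0.62411641 0.02618798 0.016     ]
t 2.95 pos [0.4466 0.0584 0.2   ] yaw 17.64 tilt [0.09 0.17] grip 0.997 F [ 0.2 -0.2 -0.2]
shift tool mm [ 16.9  13.5 100. ] level-turn(wx,wy,wz) [-0.14 -0.13  0.64]
t 2.95 pos [0.4466 0.0584 0.2   ] yaw 17.64 tilt [0.09 0.17] grip 0.997 F [ 0.2 -0.2 -0.2]
shift tool mm [ 16.7  13.7 167. ] level-turn(wx,wy,wz) [-0.14 -0.13  0.64]
```

```bash
python3 -m inch '[{"hand":0,"tx":9,"ty":7,"tz":45,"wx":-0.1,"wy":-0.1,"wz":0.6},{"hand":0,"tx":9,"ty":7,"tz":45,"wx":0,"wy":0,"wz":0},{"hand":0,"tx":0,"ty":0,"tz":8,"wx":0,"wy":0,"wz":0},{"hand":0,"tx":0,"ty":0,"tz":0,"wx":0,"wy":0,"wz":0}]';python3 - <<'E'
from h import *
plan((.4675,.051,.033),17)
s=r.read_state();im=viewer.snapshot("wrist");cv2.imwrite("pics/w2.png",im[:,:,::-1])
for t in("sleeve_wide",):
  for d in nets.tip_of("wrist",t)+nets.search_frame("wrist",t):
    v=d.get("extent",d.get("point"));v=np.array(v)*([640,400]*(len(v)//2));print(t,v.round(1),round(d["conf"],2))
    if len(v)==2:print(ray("wrist",*v,.025 if t!="gauge" else 0,s))
E
```

```text
clock: 3.35
tool_pos: [0.4724, 0.0461, 0.1021]
eef_rot: [0.99, 0.143, 0.004, 0.001]
contact_force: [-0.6, 0.5, 0.1]
grip_width: 0.999
t 3.35 pos [0.4724 0.0461 0.1021] yaw 16.5 tilt [ 0.5 -0. ] grip 0.999 F [-0.6  0.5  0.1]
shift tool mm [-3.8 -6.3 69. ] level-turn(wx,wy,wz) [ 0.15 -0.48 -0.5 ]
sleeve_wide [306.9 217.1] 0.58
[0.46833441 0.05296723 0.025     ]
sleeve_wide [278.4 187.7  60.3  66.3] 0.87
```

View pics/w2.png

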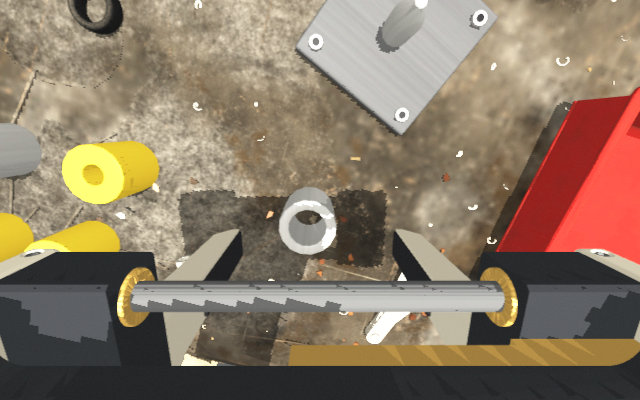

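```bash
python3 - <<'E'
from h import *
s=r.read_state();print(ray("wrist",307.8,225,.05,s));plan((.468,.052,.033),17)
E
python3 -m inch '[{"hand":0,"tx":-3,"ty":-7,"tz":10,"wx":0.1,"wy":-0.5,"wz":-0.5},{"hand":0,"tx":0,"ty":0,"tz":0,"wx":0,"wy":0,"wz":0}]';python3 -c "
from h import *
plan((.468,.052,.033),17)"
```

```text
[0.47130586 0.05281719 0.05      ]
t 3.5 pos [0.4736 0.0469 0.1041] yaw 16.57 tilt [0.79 0.05] grip 1.004 F [ 0.4 -0.3 -0.2]
shift tool mm [-4.9 -6.7 71. ] level-turn(wx,wy,wz) [ 0.18 -0.77 -0.43]
clock: 3.7
tool_pos: [0.4697, 0.0538, 0.0963]
eef_rot: [0.989, 0.149, 0.005, 0.0]
contact_force: [-0.6, -0.5, 0.6]
grip_width: 0.996
t 3.7 pos [0.4697 0.0538 0.0963] yaw 17.12 tilt [0.55 0.06] grip 0.996 F [-0.6 -0.5  0.6]
shift tool mm [-2.8  1.1 63.3] level-turn(wx,wy,wz) [ 0.1  -0.55  0.12]
```

```bash
python3 -m inch '[{"hand":0,"tx":0,"ty":1,"tz":25,"wx":0.1,"wy":-0.5,"wz":0},{"hand":0,"tx":0,"ty":0,"tz":25,"wx":0,"wy":0,"wz":0},{"hand":0,"tx":0,"ty":0,"tz":0,"wx":0,"wy":0,"wz":0},{"hand":0,"tx":0,"ty":0,"tz":0,"wx":0,"wy":0,"wz":0}]';python3 -c "
from h import *
plan((.469,.052,.033),17)"
```

```text
clock: 4.1
tool_pos: [0.4728, 0.055, 0.0488]
eef_rot: [0.989, 0.15, 0.005, -0.0]
contact_force: [0.5, -0.7, -1.1]
grip_width: 1.003
t 4.1 pos [0.4728 0.055  0.0488] yaw 17.3 tilt [0.51 0.11] grip 1.003 F [ 0.5 -0.7 -1.1]
shift tool mm [-4.6  1.7 15.8] level-turn(wx,wy,wz) [ 0.05 -0.52  0.3 ]
```

```bash
python3 -m inch '[{"hand":0,"tx":-4,"ty":2,"tz":15,"wx":0,"wy":-0.5,"wz":0},{"hand":0,"tx":0,"ty":0,"tz":0,"wx":0,"wy":0,"wz":0}]';python3 - <<'E'
from h import *
plan((.469,.052,.033),17)
im=viewer.snapshot("wrist");cv2.imwrite("pics/w3.png",im[:,:,::-1])
s=r.read_state();print(nets.tip_of("wrist","sleeve_wide"),[proj("side",np.array([.469,.052,.05]))])
E
```

```text
clock: 4.3
tool_pos: [0.4706, 0.052, 0.0348]
eef_rot: [0.989, 0.151, 0.002, 0.0]
contact_force: [-0.6, 0.0, -0.3]
grip_width: 1.001
t 4.3 pos [0.4706 0.052  0.0348] yaw 17.33 tilt [ 0.21 -0.02] grip 1.001 F [-0.6  0.  -0.3]
shift tool mm [-1.5 -0.4  1.8] level-turn(wx,wy,wz) [ 0.08 -0.19  0.33]
[{'point': [0.4953, 0.6358], 'conf': 0.97}] [(np.float64(308.68128815309615), np.float64(177.13304798420933))]
```

View pics/w3.png

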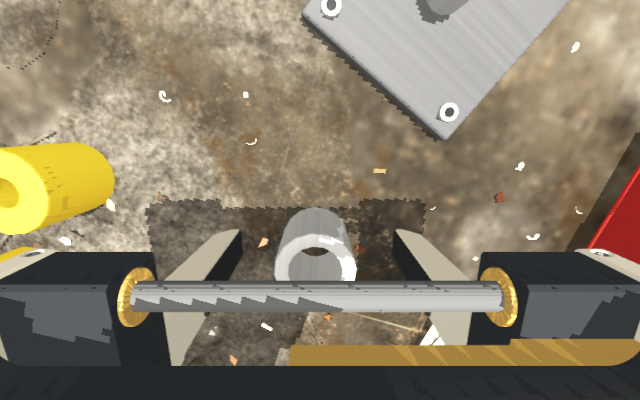

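Sleeve is between the jaws (315,260). Close.

```bash
python3 -m inch '[{"hand":1,"tx":0,"ty":0,"tz":0,"wx":0,"wy":0,"wz":0},{"hand":1,"tx":0,"ty":0,"tz":0,"wx":0,"wy":0,"wz":0},{"hand":1,"tx":0,"ty":0,"tz":0,"wx":0,"wy":0,"wz":0},{"hand":1,"tx":0,"ty":0,"tz":0,"wx":0,"wy":0,"wz":0},{"hand":1,"tx":0,"ty":0,"tz":0,"wx":0,"wy":0,"wz":0}]';python3 -m inch '[{"hand":1,"tx":0,"ty":0,"tz":0,"wx":0,"wy":0,"wz":0},{"hand":1,"tx":0,"ty":0,"tz":0,"wx":0,"wy":0,"wz":0},{"hand":1,"tx":0,"ty":0,"tz":0,"wx":0,"wy":0,"wz":0}]';python3 - <<'E'
from h import *
plan((.624,.026,.14),17)
im=viewer.snapshot("wrist");cv2.imwrite("pics/w4.png",im[:,:,::-1])
E
```

```text
clock: 4.9
tool_pos: [0.4728, 0.0526, 0.037]
eef_rot: [0.989, 0.151, 0.005, 0.0]
contact_force: [-0.5, 0.3, 0.6]
grip_width: 0.621
clock: 5.2
tool_pos: [0.4728, 0.0529, 0.0371]
eef_rot: [0.989, 0.151, 0.005, 0.0]
contact_force: [0.3, -0.5, 0.4]
grip_width: 0.463
t 5.2 pos [0.4728 0.0529 0.0371] yaw 17.34 tilt [0.54 0.07] grip 0.463 F [ 0.3 -0.5  0.4]
shift tool mm [ 137.3   71.  -101.5] level-turn(wx,wy,wz) [ 0.09 -0.54  0.34]
```

View pics/w4.png

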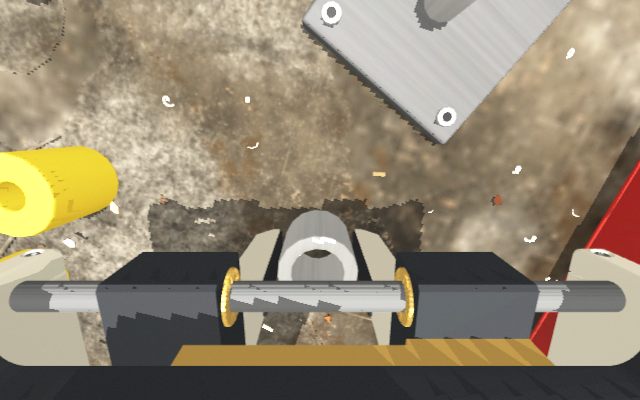

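```bash
python3 -m inch '[{"hand":1,"tx":0,"ty":0,"tz":0,"wx":0,"wy":0,"wz":0},{"hand":1,"tx":-2,"ty":0,"tz":0,"wx":0,"wy":-0.5,"wz":0},{"hand":1,"tx":0,"ty":0,"tz":-15,"wx":0,"wy":0,"wz":0},{"hand":1,"tx":0,"ty":0,"tz":-35,"wx":0,"wy":0,"wz":0},{"hand":1,"tx":0,"ty":0,"tz":-35,"wx":0,"wy":0,"wz":0}]';python3 -m inch '[{"hand":1,"tx":0,"ty":0,"tz":-15,"wx":0,"wy":0,"wz":0},{"hand":1,"tx":0,"ty":0,"tz":0,"wx":0,"wy":0,"wz":0}]';python3 - <<'E'
from h import *
plan((.56,.045,.14),17);plan((.624,.026,.14),17)
s=r.read_state();im=viewer.snapshot("wrist");cv2.imwrite("pics/w5.png",im[:,:,::-1])
# project expected sleeve top (grasp centred)
M=np.array(viewer.camera_info("wrist")["mount"]);c=viewer.camera_info("wrist")
for dx in(-.003,0,.003):
  for z in(-.017,):  # sleeve top in tool frame z 
    p=np.linalg.inv(M)@[dx,0,z,1];print(dx,p[0]/p[2]*c["fx"]+c["cx"],p[1]/p[2]*c["fy"]+c["cy"])
E
```

```text
clock: 5.75
tool_pos: [0.4658, 0.0514, 0.1187]
eef_rot: [0.989, 0.151, -0.008, 0.001]
contact_force: [0.4, -0.4, -3.9]
grip_width: 0.463
clock: 5.95
tool_pos: [0.4671, 0.0514, 0.137]
eef_rot: [0.989, 0.151, -0.006, 0.001]
contact_force: [0.6, -0.2, -4.3]
grip_width: 0.465
t 5.95 pos [0.4671 0.0514 0.137 ] yaw 17.35 tilt [-0.66 -0.23] grip 0.465 F [ 0.6 -0.2 -4.3]
shift tool mm [86.8 33.9 -4.1] level-turn(wx,wy,wz) [0.02 0.69 0.35]
t 5.95 pos [0.4671 0.0514 0.137 ] yaw 17.35 tilt [-0.66 -0.23] grip 0.465 F [ 0.6 -0.2 -4.3]
shift tool mm [142.2  71.1  -4.7] level-turn(wx,wy,wz) [0.02 0.69 0.35]
-0.003 316.1922681204793 274.67341960996515
0 316.1863682522613 269.43658746701425
0.003 316.180407029412 264.1452958185895
```

View pics/w5.png

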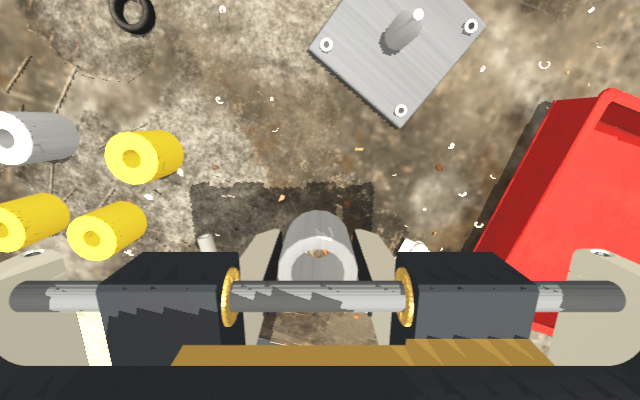

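```bash
python3 - <<'E'
from h import *
M=np.array(viewer.camera_info("wrist")["mount"]);c=viewer.camera_info("wrist")
im=cv2.imread("pics/w5.png");cv2.imwrite("pics/w5c.png",cv2.resize(im[200:300,240:400],(800,500),interpolation=cv2.INTER_NEAREST))
def pr(x,z):
    p=np.linalg.inv(M)@[x,0,z,1];return (p[1]/p[2]*c["fy"]+c["cy"]).round(1)
for dx in(-.004,-.002,0,.002,.004): print(dx,"top outer far",pr(dx+.022,-.013),"bore far top",pr(dx+.014,-.013),"bottom outer far",pr(dx+.022,.037))
E
```

```text
-0.004 top outer far 233.9 bore far top 248.3 bottom outer far 206.7
-0.002 top outer far 230.2 bore far top 244.7 bottom outer far 203.9
0 top outer far 226.5 bore far top 241.1 bottom outer far 201.0
0.002 top outer far 222.8 bore far top 237.5 bottom outer far 198.2
0.004 top outer far 219.1 bore far top 233.9 bottom outer far 195.3
```

View pics/w5c.png

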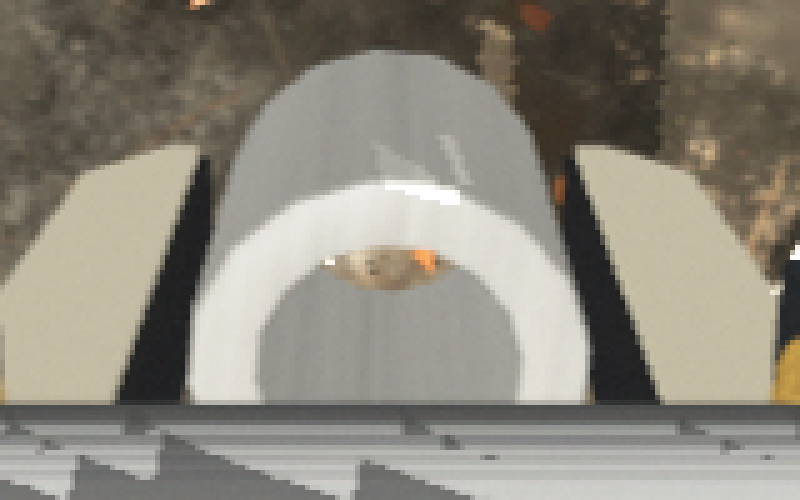

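Sleeve is held with its axis about 5 mm toward tool -x of the TCP (rim rows 236/249/210). I'll aim the TCP at (0.6286, 0.0276).

```bash
python3 -m inch '[{"hand":1,"tx":35,"ty":17,"tz":-3,"wx":0,"wy":0.7,"wz":0.3},{"hand":1,"tx":35,"ty":17,"tz":0,"wx":0,"wy":0,"wz":0},{"hand":1,"tx":35,"ty":17,"tz":0,"wx":0,"wy":0,"wz":0},{"hand":1,"tx":20,"ty":10,"tz":0,"wx":0,"wy":0,"wz":0},{"hand":1,"tx":0,"ty":0,"tz":0,"wx":0,"wy":0,"wz":0}]';python3 -c "
from h import *
plan((.6286,.0276,.12),17)"
```

```text
clock: 6.5
tool_pos: [0.599, 0.028, 0.1263]
eef_rot: [0.989, 0.149, -0.013, 0.0]
contact_force: [-0.7, -0.5, -3.6]
grip_width: 0.464
t 6.5 pos [0.599  0.028  0.1263] yaw 17.17 tilt [-1.42 -0.25] grip 0.464 F [-0.7 -0.5 -3.6]
shift tool mm [28.3  9.1  5.6] level-turn(wx,wy,wz) [-0.18  1.43  0.16]
```

```bash
python3 -m inch '[{"hand":1,"tx":28,"ty":9,"tz":0,"wx":-0.2,"wy":1.4,"wz":0},{"hand":1,"tx":0,"ty":0,"tz":0,"wx":0,"wy":0,"wz":0},{"hand":1,"tx":0,"ty":0,"tz":0,"wx":0,"wy":0,"wz":0}]';python3 - <<'E'
from h import *
plan((.6286,.0276,.12),17)
for n in("side","top","wrist"):
    im=viewer.snapshot(n)[:,:,::-1];cv2.imwrite(f"pics/{n}6.png",im)
    if n=="side":cv2.imwrite("pics/s6c.png",cv2.resize(im[110:230,290:450],(800,600),interpolation=cv2.INTER_CUBIC))
E
```

```text
clock: 6.8
tool_pos: [0.6225, 0.0275, 0.1178]
eef_rot: [0.989, 0.149, -0.009, -0.001]
contact_force: [0.0, 0.4, -3.4]
grip_width: 0.464
t 6.8 pos [0.6225 0.0275 0.1178] yaw 17.2 tilt [-1.   -0.09] grip 0.464 F [ 0.   0.4 -3.4]
shift tool mm [ 5.9  1.7 -2.3] level-turn(wx,wy,wz) [-0.21  0.98  0.19]
```

View pics/s6c.png

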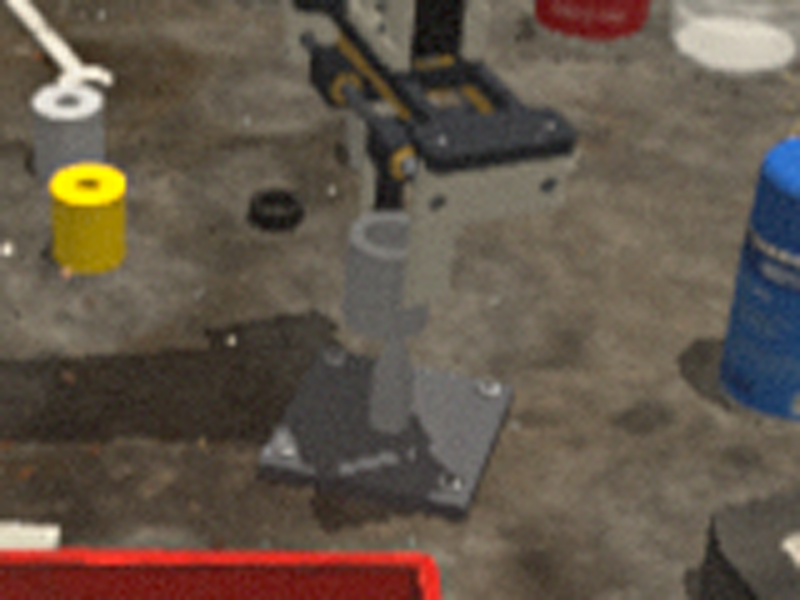

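View pics/wrist6.png

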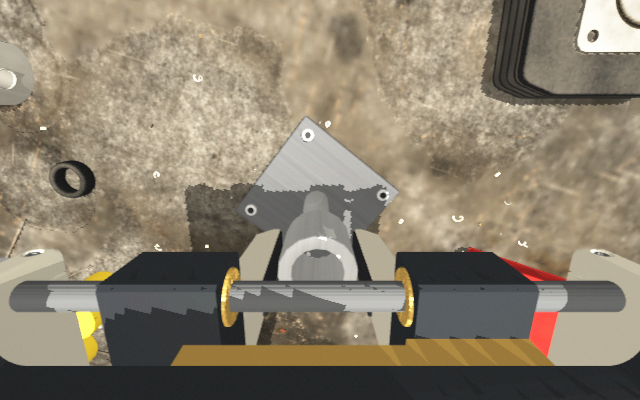

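Sleeve is over the pin, about 6 mm short in x in the side view; this agrees with the computed shift. Correct, then descend.

```bash
python3 -m inch '[{"hand":1,"tx":7,"ty":2,"tz":0,"wx":-0.2,"wy":1.3,"wz":0},{"hand":1,"tx":0,"ty":0,"tz":0,"wx":0,"wy":0,"wz":0}]';python3 -c "
from h import *
plan((.6286,.0276,.085),17)"
```

```text
clock: 7.15
tool_pos: [0.6304, 0.0279, 0.1192]
eef_rot: [0.989, 0.15, 0.005, -0.0]
contact_force: [-0.2, -0.3, -3.6]
grip_width: 0.469
t 7.15 pos [0.6304 0.0279 0.1192] yaw 17.23 tilt [0.57 0.12] grip 0.469 F [-0.2 -0.3 -3.6]
shift tool mm [-2.2 -0.3 34.2] level-turn(wx,wy,wz) [ 0.05 -0.58  0.23]
```

```bash
python3 -m inch '[{"hand":1,"tx":-2,"ty":0,"tz":10,"wx":0,"wy":-0.5,"wz":0},{"hand":1,"tx":0,"ty":0,"tz":12,"wx":0,"wy":0,"wz":0},{"hand":1,"tx":0,"ty":0,"tz":6,"wx":0,"wy":0,"wz":0}]';python3 -c "
from h import *
plan((.6286,.0276,.085),17)"
```

```text
clock: 7.45
tool_pos: [0.6287, 0.0275, 0.0905]
eef_rot: [0.989, 0.15, 0.002, 0.0]
contact_force: [-0.3, 0.3, -3.5]
grip_width: 0.465
t 7.45 pos [0.6287 0.0275 0.0905] yaw 17.24 tilt [ 0.19 -0.03] grip 0.465 F [-0.3  0.3 -3.5]
shift tool mm [-0.1 -0.2  5.5] level-turn(wx,wy,wz) [ 0.08 -0.17  0.24]
```

```bash
python3 -m inch '[{"hand":1,"tx":0,"ty":0,"tz":6,"wx":0,"wy":-0.1,"wz":0},{"hand":1,"tx":0,"ty":0,"tz":5,"wx":0,"wy":0,"wz":0}]';python3 -c "
from h import *
plan((.6286,.0276,.05),17)"
```

```text
clock: 7.65
tool_pos: [0.6281, 0.0276, 0.0775]
eef_rot: [0.989, 0.15, -0.0, 0.0]
contact_force: [0.0, 1.0, -3.4]
grip_width: 0.463
t 7.65 pos [0.6281 0.0276 0.0775] yaw 17.24 tilt [-0.02 -0.05] grip 0.463 F [ 0.   1.  -3.4]
shift tool mm [ 0.5  0.1 27.5] level-turn(wx,wy,wz) [0.04 0.04 0.24]
```

```bash
python3 -m inch '[{"hand":1,"tx":0.5,"ty":0,"tz":5,"wx":0,"wy":0,"wz":0},{"hand":1,"tx":0.5,"ty":0,"tz":5,"wx":0,"wy":0,"wz":0}]';python3 -c "
from h import *
plan((.6286,.0276,.05),17)"
```

```text
clock: 7.85
tool_pos: [0.6291, 0.028, 0.0663]
eef_rot: [0.989, 0.15, -0.0, 0.0]
contact_force: [0.7, -0.0, -3.4]
grip_width: 0.467
t 7.85 pos [0.6291 0.028  0.0663] yaw 17.25 tilt [-0.05 -0.05] grip 0.467 F [ 0.7 -0.  -3.4]
shift tool mm [-0.6  0.2 16.3] level-turn(wx,wy,wz) [0.03 0.06 0.25]
```

```bash
python3 -m inch '[{"hand":1,"tx":0,"ty":0,"tz":5,"wx":0,"wy":0,"wz":0},{"hand":1,"tx":0,"ty":0,"tz":5,"wx":0,"wy":0,"wz":0},{"hand":1,"tx":0,"ty":0,"tz":3,"wx":0,"wy":0,"wz":0}]';python3 -c "
from h import *
plan((.6286,.0276,.05),17)"
```

```text
clock: 8.15
tool_pos: [0.6292, 0.0279, 0.0519]
eef_rot: [0.989, 0.15, -0.001, 0.0]
contact_force: [-0.6, 0.9, -3.6]
grip_width: 0.466
t 8.15 pos [0.6292 0.0279 0.0519] yaw 17.24 tilt [-0.05 -0.06] grip 0.466 F [-0.6  0.9 -3.6]
shift tool mm [-0.7  0.1  1.9] level-turn(wx,wy,wz) [0.04 0.07 0.24]
```

```bash
python3 -m inch '[{"hand":1,"tx":0,"ty":0,"tz":2,"wx":0,"wy":0,"wz":0},{"hand":1,"tx":0,"ty":0,"tz":1,"wx":0,"wy":0,"wz":0}]'; python3 -m inch '[{"hand":0,"tx":0,"ty":0,"tz":0,"wx":0,"wy":0,"wz":0},{"hand":0,"tx":0,"ty":0,"tz":0,"wx":0,"wy":0,"wz":0},{"hand":0,"tx":0,"ty":0,"tz":0,"wx":0,"wy":0,"wz":0},{"hand":0,"tx":0,"ty":0,"tz":0,"wx":0,"wy":0,"wz":0},{"hand":0,"tx":0,"ty":0,"tz":0,"wx":0,"wy":0,"wz":0}]';python3 - <<'E'
from h import *
plan((.6286,.0276,.15),17)
for n in("side","wrist"):
    im=viewer.snapshot(n)[:,:,::-1];cv2.imwrite(f"pics/{n}7.png",im)
    if n=="side":cv2.imwrite("pics/s7c.png",cv2.resize(im[110:230,290:450],(800,600),interpolation=cv2.INTER_CUBIC))
E
```

```text
clock: 8.35
tool_pos: [0.6291, 0.0278, 0.0492]
eef_rot: [0.989, 0.15, -0.001, 0.001]
contact_force: [-3.2, -0.8, 5.5]
grip_width: 0.463
clock: 8.85
tool_pos: [0.6324, 0.0281, 0.0521]
eef_rot: [0.989, 0.15, 0.003, 0.001]
contact_force: [0.1, -0.3, -0.0]
grip_width: 0.846
t 8.85 pos [0.6324 0.0281 0.0521] yaw 17.24 tilt [ 0.4  -0.03] grip 0.846 F [ 0.1 -0.3 -0. ]
shift tool mm [ -3.1  -0.4 -97.9] level-turn(wx,wy,wz) [ 0.14 -0.37  0.24]
```

View pics/s7c.png

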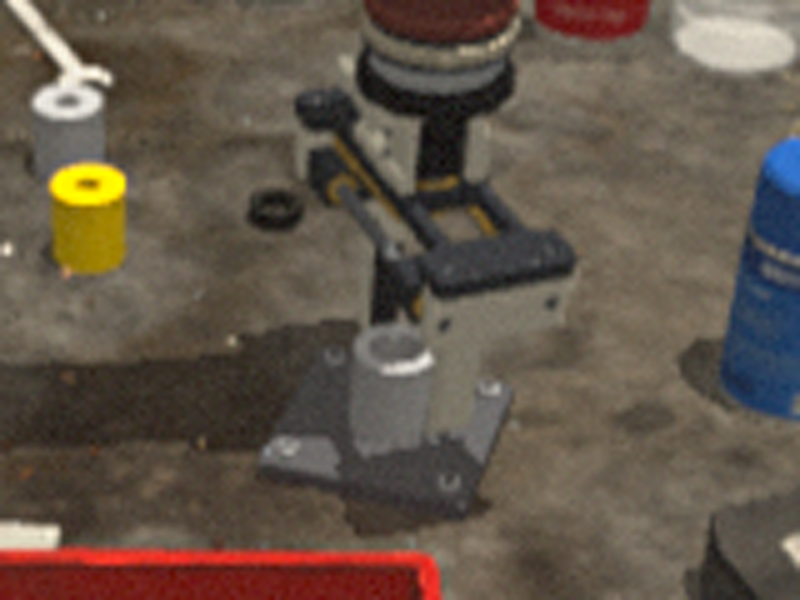

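View pics/wrist7.png

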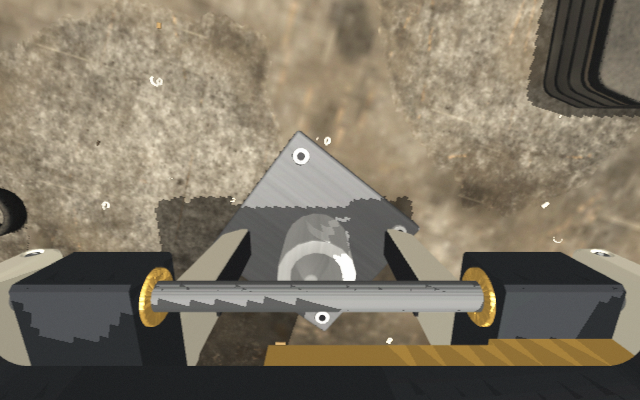

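Sleeve sits flat on the plate and upright at crop (393,390), released. Go up and over to the narrow sleeve, turning to yaw 45° so the fingers clear the yellow look-alikes.

```bash
python3 -m inch '[{"hand":0,"tx":0,"ty":0,"tz":-10,"wx":0,"wy":0,"wz":0},{"hand":0,"tx":0,"ty":0,"tz":-40,"wx":0,"wy":0,"wz":0},{"hand":0,"tx":0,"ty":0,"tz":-45,"wx":0,"wy":0,"wz":0},{"hand":0,"tx":0,"ty":0,"tz":-45,"wx":0,"wy":0,"wz":0},{"hand":0,"tx":0,"ty":0,"tz":0,"wx":0,"wy":0,"wz":0}]'; python3 -c "
from h import *
plan((.44,.30,.2),45)"
```

```text
clock: 9.45
tool_pos: [0.6311, 0.0283, 0.198]
eef_rot: [0.989, 0.15, 0.002, 0.001]
contact_force: [-0.2, -0.6, 0.7]
grip_width: 0.997
t 9.45 pos [0.6311 0.0283 0.198 ] yaw 17.25 tilt [ 0.24 -0.03] grip 0.997 F [-0.2 -0.6  0.7]
shift tool mm [-101.9 -316.1   -3. ] level-turn(wx,wy,wz) [  0.15  -0.2  -27.75]
```

```bash
python3 -m inch '[{"hand":0,"tx":-15,"ty":-45,"tz":0,"wx":0,"wy":0,"wz":0},{"hand":0,"tx":-15,"ty":-45,"tz":0,"wx":0,"wy":0,"wz":0},{"hand":0,"tx":-15,"ty":-45,"tz":0,"wx":0,"wy":0,"wz":0},{"hand":0,"tx":-15,"ty":-45,"tz":0,"wx":0,"wy":0,"wz":0},{"hand":0,"tx":-15,"ty":-45,"tz":0,"wx":0,"wy":0,"wz":0}]';python3 -m inch '[{"hand":0,"tx":-10,"ty":-40,"tz":0,"wx":0,"wy":0,"wz":0},{"hand":0,"tx":0,"ty":0,"tz":0,"wx":0,"wy":0,"wz":-8},{"hand":0,"tx":0,"ty":0,"tz":0,"wx":0,"wy":0,"wz":-8},{"hand":0,"tx":0,"ty":0,"tz":0,"wx":0,"wy":0,"wz":-8},{"hand":0,"tx":0,"ty":0,"tz":0,"wx":0,"wy":0,"wz":-3}]'; python3 -c "
from h import *
plan((.44,.30,.2),45)"
```

```text
clock: 9.95
tool_pos: [0.4959, 0.2175, 0.1992]
eef_rot: [0.99, 0.14, 0.008, 0.004]
contact_force: [0.7, -0.1, -0.0]
grip_width: 0.997
clock: 10.45
tool_pos: [0.4649, 0.266, 0.2001]
eef_rot: [0.924, 0.383, 0.006, 0.002]
contact_force: [0.8, -0.4, 0.4]
grip_width: 0.997
t 10.45 pos [0.4649 0.266  0.2001] yaw 45.1 tilt [0.77 0.03] grip 0.997 F [ 0.8 -0.4  0.4]
shift tool mm [  6.5 -41.6  -0.2] level-turn(wx,wy,wz) [ 0.53 -0.56  0.1 ]
```

```bash
python3 -m inch '[{"hand":0,"tx":5,"ty":-40,"tz":10,"wx":0.5,"wy":-0.5,"wz":0},{"hand":0,"tx":0,"ty":0,"tz":0,"wx":0,"wy":0,"wz":0},{"hand":0,"tx":0,"ty":0,"tz":0,"wx":0,"wy":0,"wz":0}]';python3 - <<'E'
from h import *
plan((.448,.307,.12),45)
s=r.read_state();im=viewer.snapshot("wrist");cv2.imwrite("pics/w8.png",im[:,:,::-1])
for t in("sleeve_narrow",):
  for d in nets.tip_of("wrist",t)+nets.search_frame("wrist",t):
    v=d.get("extent",d.get("point"));v=np.array(v)*([640,400]*(len(v)//2));print(t,v.round(1),round(d["conf"],2))
    if len(v)==2:print(ray("wrist",*v,.025 if t!="gauge" else 0,s))
E
```

```text
clock: 10.75
tool_pos: [0.4399, 0.2978, 0.1899]
eef_rot: [0.924, 0.383, 0.001, 0.0]
contact_force: [1.1, -0.1, 0.3]
grip_width: 1.003
t 10.75 pos [0.4399 0.2978 0.1899] yaw 45.06 tilt [0.09 0.03] grip 1.003 F [ 1.1 -0.1  0.3]
shift tool mm [12.1 -0.8 69.9] level-turn(wx,wy,wz) [ 0.04 -0.09  0.06]
sleeve_narrow [263.9 225.7] 0.83
[0.36749788 0.31058463 0.025     ]
sleeve_narrow [377.7 227.2] 0.83
[0.45966739 0.21580238 0.025     ]
sleeve_narrow [316.8 176. ] 0.79
[0.45212623 0.30845558 0.025     ]
sleeve_narrow [316.9 262.9] 0.58
[0.37755112 0.23357002 0.025     ]
sleeve_narrow [238.5 202.9  43.4  47.8] 0.86
sleeve_narrow [300.2 235.8  39.   44. ] 0.86
sleeve_narrow [293.8 154.4  40.3  46.1] 0.69
sleeve_narrow [359.3 207.6  47.1  48.2] 0.61
```

View pics/w8.png

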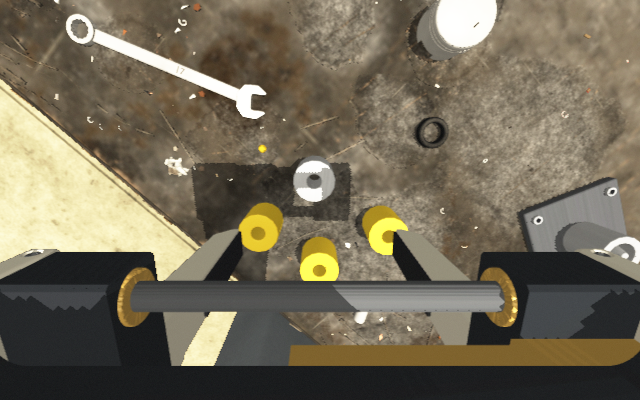

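The grey narrow-bored ring is at (315,180); the yellow ones are at (262,230), (318,265), (382,232). The jaw line misses the yellow ones by over 20 mm.

```bash
python3 - <<'E'
from h import *
s=r.read_state();print(ray("wrist",314.5,181,.05,s))
p=ray("wrist",314.5,181,.05,s);plan((p[0],p[1],.1),45)
im=cv2.imread("pics/w8.png");cv2.imwrite("pics/w8c.png",cv2.resize(im[140:220,250:378],(800,500),interpolation=cv2.INTER_NEAREST))
E
```

```text
[0.44979636 0.30988085 0.05      ]
t 10.9 pos [0.4398 0.298  0.1901] yaw 45.04 tilt [0.08 0.08] grip 1.001 F [-0.8  0.9 -0.2]
shift tool mm [15.2 -1.3 90.1] level-turn(wx,wy,wz) [ 0.   -0.11  0.04]
```

View pics/w8c.png

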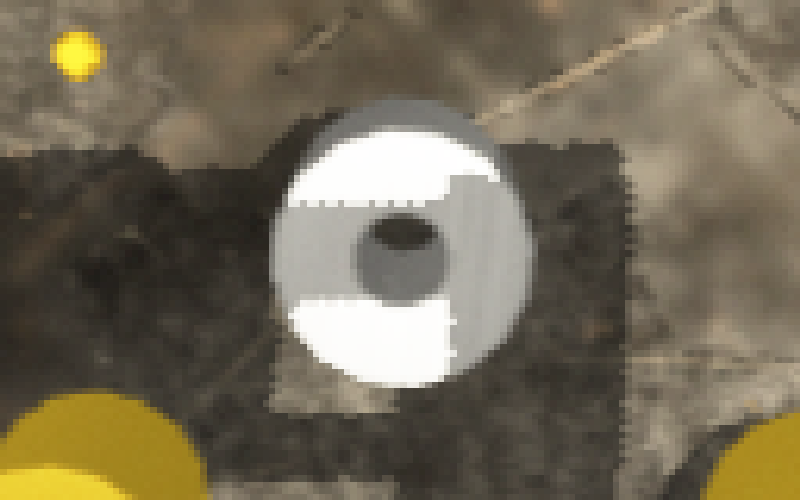

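The crop confirms it: grey, bore-to-outside ratio 0.35 (15/44 = 0.34). Descend.

```bash
python3 -m inch '[{"hand":0,"tx":8,"ty":-1,"tz":30,"wx":0,"wy":0,"wz":0},{"hand":0,"tx":7,"ty":0,"tz":40,"wx":0,"wy":0,"wz":0},{"hand":0,"tx":0,"ty":0,"tz":10,"wx":0,"wy":0,"wz":0},{"hand":0,"tx":0,"ty":0,"tz":0,"wx":0,"wy":0,"wz":0}]';python3 -c "
from h import *
plan((.449,.309,.035),45)"
```

```text
clock: 11.3
tool_pos: [0.4539, 0.3085, 0.1106]
eef_rot: [0.925, 0.381, 0.004, -0.0]
contact_force: [-0.2, 1.1, 1.4]
grip_width: 1.002
t 11.3 pos [0.4539 0.3085 0.1106] yaw 44.75 tilt [0.45 0.19] grip 1.002 F [-0.2  1.1  1.4]
shift tool mm [-3.8 -4.1 75.6] level-turn(wx,wy,wz) [ 0.18 -0.46 -0.25]
```

```bash
python3 -m inch '[{"hand":0,"tx":-3,"ty":-4,"tz":30,"wx":0.2,"wy":-0.5,"wz":0},{"hand":0,"tx":-1,"ty":0,"tz":25,"wx":0,"wy":0,"wz":0},{"hand":0,"tx":0,"ty":0,"tz":0,"wx":0,"wy":0,"wz":0}]';python3 -c "
from h import *
plan((.449,.309,.035),45)"
```

```text
clock: 11.6
tool_pos: [0.4517, 0.3091, 0.059]
eef_rot: [0.925, 0.379, 0.003, -0.0]
contact_force: [0.1, -0.6, -0.3]
grip_width: 1.003
t 11.6 pos [0.4517 0.3091 0.059 ] yaw 44.59 tilt [0.34 0.2 ] grip 1.003 F [ 0.1 -0.6 -0.3]
shift tool mm [-2.2 -1.9 23.9] level-turn(wx,wy,wz) [ 0.1  -0.38 -0.41]
```

```bash
python3 -m inch '[{"hand":0,"tx":-2,"ty":-2,"tz":22,"wx":0.1,"wy":-0.4,"wz":0},{"hand":0,"tx":0,"ty":0,"tz":1,"wx":0,"wy":0,"wz":0}]';python3 - <<'E'
from h import *
plan((.449,.309,.035),45)
im=viewer.snapshot("wrist");cv2.imwrite("pics/w9.png",im[:,:,::-1])
E
```

```text
clock: 11.8
tool_pos: [0.4513, 0.3102, 0.0395]
eef_rot: [0.925, 0.379, 0.003, -0.0]
contact_force: [0.3, -1.2, -0.2]
grip_width: 1.003
t 11.8 pos [0.4513 0.3102 0.0395] yaw 44.52 tilt [0.26 0.16] grip 1.003 F [ 0.3 -1.2 -0.2]
shift tool mm [-2.5 -0.8  4.5] level-turn(wx,wy,wz) [ 0.07 -0.3  -0.48]
```

View pics/w9.png

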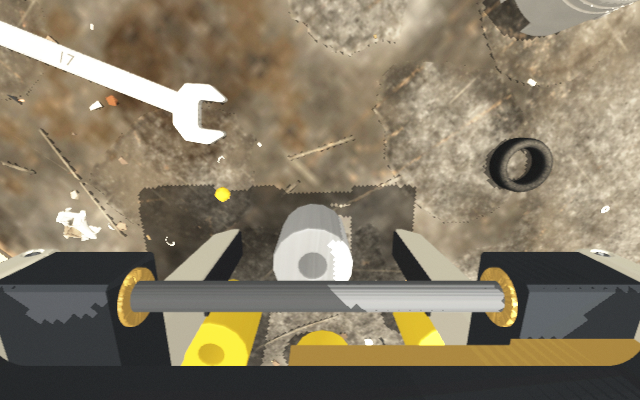

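The grey narrow sleeve (313,255) is between the jaws and the yellow ones are clear. Lower 4 mm and close.

```bash
python3 -m inch '[{"hand":0,"tx":-2,"ty":-1,"tz":4,"wx":0,"wy":-0.3,"wz":0},{"hand":1,"tx":0,"ty":0,"tz":0,"wx":0,"wy":0,"wz":0},{"hand":1,"tx":0,"ty":0,"tz":0,"wx":0,"wy":0,"wz":0},{"hand":1,"tx":0,"ty":0,"tz":0,"wx":0,"wy":0,"wz":0},{"hand":1,"tx":0,"ty":0,"tz":0,"wx":0,"wy":0,"wz":0}]';python3 -m inch '[{"hand":1,"tx":0,"ty":0,"tz":0,"wx":0,"wy":0,"wz":0},{"hand":1,"tx":0,"ty":0,"tz":0,"wx":0,"wy":0,"wz":0},{"hand":1,"tx":0,"ty":0,"tz":0,"wx":0,"wy":0,"wz":0},{"hand":1,"tx":0,"ty":0,"tz":0,"wx":0,"wy":0,"wz":0},{"hand":1,"tx":0,"ty":0,"tz":0,"wx":0,"wy":0,"wz":0}]';python3 -c "
from h import *
plan((.449,.309,.18),45)"
```

```text
clock: 12.35
tool_pos: [0.4542, 0.3125, 0.0429]
eef_rot: [0.926, 0.378, 0.008, -0.001]
contact_force: [-0.5, 0.5, 0.0]
grip_width: 0.705
clock: 12.85
tool_pos: [0.4538, 0.3132, 0.0432]
eef_rot: [0.926, 0.378, 0.008, -0.002]
contact_force: [0.5, 0.6, 1.6]
grip_width: 0.462
t 12.85 pos [0.4538 0.3132 0.0432] yaw 44.48 tilt [0.74 0.49] grip 0.462 F [0.5 0.6 1.6]
shift tool mm [-4.300e+00  1.000e-01 -1.369e+02] level-turn(wx,wy,wz) [ 0.17 -0.87 -0.52]
```

```bash
python3 -m inch '[{"hand":1,"tx":0,"ty":0,"tz":-10,"wx":0,"wy":0,"wz":0},{"hand":1,"tx":0,"ty":0,"tz":-30,"wx":0,"wy":-0.5,"wz":0},{"hand":1,"tx":0,"ty":0,"tz":-40,"wx":0,"wy":0,"wz":0},{"hand":1,"tx":0,"ty":0,"tz":-40,"wx":0,"wy":0,"wz":0},{"hand":1,"tx":0,"ty":0,"tz":-20,"wx":0,"wy":0,"wz":0}]';python3 - <<'E'
from h import *
plan((.53,.0,.19),45);plan((.51,-.30,.19),45)
im=viewer.snapshot("wrist");cv2.imwrite("pics/w10.png",im[:,:,::-1])
E
```

```text
clock: 13.35
tool_pos: [0.4489, 0.308, 0.1828]
eef_rot: [0.926, 0.378, -0.006, 0.003]
contact_force: [0.7, 0.3, -3.9]
grip_width: 0.461
t 13.35 pos [0.4489 0.308  0.1828] yaw 44.47 tilt [-0.46 -0.6 ] grip 0.461 F [ 0.7  0.3 -3.9]
shift tool mm [-158.   276.7   -4.6] level-turn(wx,wy,wz) [ 0.1   0.75 -0.53]
t 13.35 pos [0.4489 0.308  0.1828] yaw 44.47 tilt [-0.46 -0.6 ] grip 0.461 F [ 0.7  0.3 -3.9]
shift tool mm [-382.4  476.7   -1.4] level-turn(wx,wy,wz) [ 0.1   0.75 -0.53]
```

View pics/w10.png

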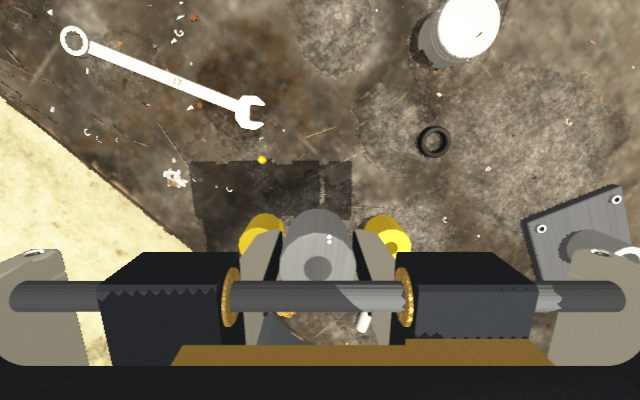

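Held, with 3.9 N on the wrist. Carry to the tray.

```bash
python3 -m inch '[{"hand":1,"tx":-20,"ty":35,"tz":0,"wx":0,"wy":0.7,"wz":0},{"hand":1,"tx":-20,"ty":35,"tz":0,"wx":0,"wy":0,"wz":0},{"hand":1,"tx":-20,"ty":35,"tz":0,"wx":0,"wy":0,"wz":0},{"hand":1,"tx":-20,"ty":35,"tz":0,"wx":0,"wy":0,"wz":0},{"hand":1,"tx":-20,"ty":35,"tz":0,"wx":0,"wy":0,"wz":0}]';python3 -m inch '[{"hand":1,"tx":-20,"ty":35,"tz":0,"wx":0,"wy":0,"wz":0},{"hand":1,"tx":-20,"ty":35,"tz":0,"wx":0,"wy":0,"wz":0},{"hand":1,"tx":-25,"ty":35,"tz":0,"wx":0,"wy":0,"wz":0},{"hand":1,"tx":-30,"ty":30,"tz":0,"wx":0,"wy":0,"wz":0},{"hand":1,"tx":-30,"ty":30,"tz":0,"wx":0,"wy":0,"wz":0}]';python3 -c "
from h import *
plan((.51,-.30,.19),45)"
```

```text
clock: 13.9
tool_pos: [0.4984, 0.1159, 0.1831]
eef_rot: [0.922, 0.386, 0.002, -0.003]
contact_force: [1.5, 0.9, -3.2]
grip_width: 0.456
clock: 14.4
tool_pos: [0.5249, -0.0985, 0.1765]
eef_rot: [0.922, 0.387, -0.003, -0.005]
contact_force: [0.7, 0.5, -4.0]
grip_width: 0.465
t 14.4 pos [ 0.5249 -0.0985  0.1765] yaw 45.52 tilt [-0.57  0.34] grip 0.465 F [ 0.7  0.5 -4. ]
shift tool mm [-154.2  130.5  -14.5] level-turn(wx,wy,wz) [-0.64  0.16  0.51]
```

```bash
python3 -m inch '[{"hand":1,"tx":-31,"ty":26,"tz":0,"wx":-0.6,"wy":0,"wz":0},{"hand":1,"tx":-31,"ty":26,"tz":0,"wx":0,"wy":0,"wz":0},{"hand":1,"tx":-31,"ty":26,"tz":0,"wx":0,"wy":0,"wz":0},{"hand":1,"tx":-31,"ty":26,"tz":0,"wx":0,"wy":0,"wz":0},{"hand":1,"tx":-20,"ty":18,"tz":0,"wx":0,"wy":0,"wz":0}]';python3 -m inch '[{"hand":1,"tx":0,"ty":0,"tz":0,"wx":0,"wy":0,"wz":0},{"hand":1,"tx":0,"ty":0,"tz":0,"wx":0,"wy":0,"wz":0}]';python3 -c "
from h import *
plan((.51,-.30,.05),45)"
```

```text
clock: 14.9
tool_pos: [0.5024, -0.2979, 0.1698]
eef_rot: [0.923, 0.384, -0.008, -0.003]
contact_force: [-0.0, 0.5, -3.8]
grip_width: 0.464
clock: 15.1
tool_pos: [0.4979, -0.3042, 0.1667]
eef_rot: [0.925, 0.379, -0.011, -0.004]
contact_force: [0.5, 0.4, -3.3]
grip_width: 0.46
t 15.1 pos [ 0.4979 -0.3042  0.1667] yaw 44.57 tilt [-1.3  -0.05] grip 0.46 F [ 0.5  0.4 -3.3]
shift tool mm [ 13.5   7.3 116.4] level-turn(wx,wy,wz) [-0.87  0.96 -0.43]
```

```bash
python3 -m inch '[{"hand":1,"tx":7,"ty":4,"tz":25,"wx":-0.9,"wy":1,"wz":0},{"hand":1,"tx":6,"ty":3,"tz":35,"wx":0,"wy":0,"wz":0},{"hand":1,"tx":0,"ty":0,"tz":25,"wx":0,"wy":0,"wz":0},{"hand":1,"tx":0,"ty":0,"tz":10,"wx":0,"wy":0,"wz":0}]';python3 - <<'E'
from h import *
plan((.51,-.30,.048),45)
im=viewer.snapshot("side")[:,:,::-1];cv2.imwrite("pics/s11.png",im)
E
```

```text
clock: 15.5
tool_pos: [0.5131, -0.2952, 0.0691]
eef_rot: [0.924, 0.382, 0.002, -0.0]
contact_force: [-0.3, 0.6, -3.8]
grip_width: 0.464
t 15.5 pos [ 0.5131 -0.2952  0.0691] yaw 44.87 tilt [0.18 0.13] grip 0.464 F [-0.3  0.6 -3.8]
shift tool mm [-5.7  1.2 21.1] level-turn(wx,wy,wz) [ 0.04 -0.22 -0.13]
```

View pics/s11.png

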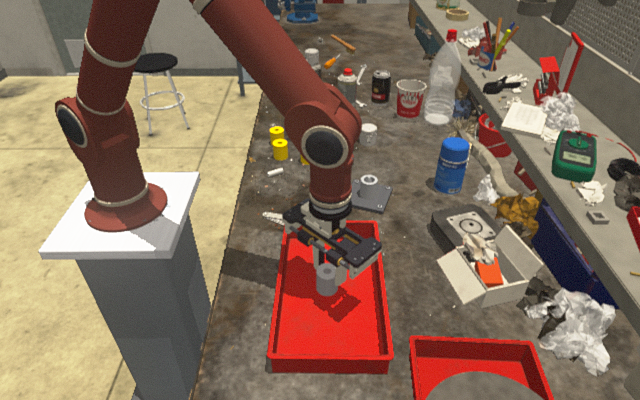

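The sleeve (326,278) hangs well inside the empty tray, about 20 mm above the floor. Lower in small steps.

```bash
python3 -m inch '[{"hand":1,"tx":0,"ty":0,"tz":8,"wx":0,"wy":0,"wz":0},{"hand":1,"tx":0,"ty":0,"tz":6,"wx":0,"wy":0,"wz":0},{"hand":1,"tx":0,"ty":0,"tz":3,"wx":0,"wy":0,"wz":0}]';python3 -c "
from h import *
plan((.51,-.30,.046),45)"
```

```text
clock: 15.85
tool_pos: [0.5149, -0.2932, 0.0522]
eef_rot: [0.924, 0.383, 0.003, -0.0]
contact_force: [-0.4, 0.4, -3.4]
grip_width: 0.465
t 15.85 pos [ 0.5149 -0.2932  0.0522] yaw 45.04 tilt [0.32 0.16] grip 0.465 F [-0.4  0.4 -3.4]
shift tool mm [-8.3  1.4  6.2] level-turn(wx,wy,wz) [ 0.11 -0.34  0.04]
```

```bash
python3 -m inch '[{"hand":1,"tx":0,"ty":0,"tz":2.5,"wx":0,"wy":0,"wz":0},{"hand":1,"tx":0,"ty":0,"tz":2,"wx":0,"wy":0,"wz":0}]';python3 -c "
from h import *
plan((.51,-.30,.046),45)"
```

```text
clock: 16.05
tool_pos: [0.5157, -0.2936, 0.0485]
eef_rot: [0.924, 0.383, 0.004, 0.001]
contact_force: [-0.3, 0.2, -3.3]
grip_width: 0.462
t 16.05 pos [ 0.5157 -0.2936  0.0485] yaw 45.04 tilt [0.44 0.09] grip 0.462 F [-0.3  0.2 -3.3]
shift tool mm [-8.5  0.5  2.5] level-turn(wx,wy,wz) [ 0.25 -0.37  0.04]
```

```bash
python3 -m inch '[{"hand":1,"tx":0,"ty":0,"tz":2,"wx":0,"wy":0,"wz":0},{"hand":1,"tx":0,"ty":0,"tz":1.5,"wx":0,"wy":0,"wz":0}]';python3 -m inch '[{"hand":0,"tx":0,"ty":0,"tz":0,"wx":0,"wy":0,"wz":0},{"hand":0,"tx":0,"ty":0,"tz":0,"wx":0,"wy":0,"wz":0},{"hand":0,"tx":0,"ty":0,"tz":0,"wx":0,"wy":0,"wz":0},{"hand":0,"tx":0,"ty":0,"tz":0,"wx":0,"wy":0,"wz":0},{"hand":0,"tx":0,"ty":0,"tz":0,"wx":0,"wy":0,"wz":0}]';python3 -m inch '[{"hand":0,"tx":0,"ty":0,"tz":0,"wx":0,"wy":0,"wz":0},{"hand":0,"tx":0,"ty":0,"tz":-20,"wx":0,"wy":0,"wz":0},{"hand":0,"tx":0,"ty":0,"tz":-40,"wx":0,"wy":0,"wz":0},{"hand":0,"tx":0,"ty":0,"tz":-45,"wx":0,"wy":0,"wz":0},{"hand":0,"tx":0,"ty":0,"tz":-45,"wx":0,"wy":0,"wz":0}]';python3 -m inch '[{"hand":0,"tx":-20,"ty":40,"tz":0,"wx":0,"wy":0,"wz":0},{"hand":0,"tx":-20,"ty":40,"tz":0,"wx":0,"wy":0,"wz":0},{"hand":0,"tx":-20,"ty":40,"tz":0,"wx":0,"wy":0,"wz":0},{"hand":0,"tx":0,"ty":0,"tz":0,"wx":0,"wy":0,"wz":0}]';python3 - <<'E'
from h import *
plan((.51,-.30,.046),45)
for n in("side","top"):
    im=viewer.snapshot(n)[:,:,::-1];cv2.imwrite(f"pics/{n}12.png",im)
    for t in("sleeve_wide","sleeve_narrow"):
        for d in nets.tip_of(n,t):
            u,v=np.array(d["point"])*[640,400];print(n,t,round(u,1),round(v,1),round(d["conf"],2),ray(n,u,v,.037 if "wide" in t else .028).round(3))
    if n=="side":cv2.imwrite("pics/s12c.png",cv2.resize(im[150:350,250:450],(600,600),interpolation=cv2.INTER_CUBIC))
E
```

```text
clock: 16.25
tool_pos: [0.516, -0.2942, 0.0461]
eef_rot: [0.924, 0.383, 0.004, 0.001]
contact_force: [-3.1, 1.2, 6.2]
grip_width: 0.463
clock: 16.75
tool_pos: [0.5187, -0.2956, 0.0487]
eef_rot: [0.924, 0.383, 0.007, 0.004]
contact_force: [0.4, 0.0, -0.2]
grip_width: 0.846
clock: 17.25
tool_pos: [0.5123, -0.2932, 0.1955]
eef_rot: [0.924, 0.383, 0.001, -0.003]
contact_force: [0.4, -0.3, 0.8]
grip_width: 1.0
clock: 17.65
tool_pos: [0.5608, -0.424, 0.2062]
eef_rot: [0.923, 0.385, 0.006, 0.005]
contact_force: [-1.0, -0.0, -0.5]
grip_width: 1.002
t 17.65 pos [ 0.5608 -0.424   0.2062] yaw 45.33 tilt [ 0.88 -0.19] grip 1.002 F [-1.  -0.  -0.5]
shift tool mm [  51.1 -125.4  159. ] level-turn(wx,wy,wz) [ 0.76 -0.48  0.33]
side sleeve_narrow 282.8 153.9 0.8 [0.391 0.203 0.028]
side sleeve_narrow 308.0 152.1 0.7 [0.465 0.212 0.028]
side sleeve_narrow 330.4 286.4 0.66 [ 0.516 -0.3    0.028]
side sleeve_narrow 276.5 136.4 0.51 [0.365 0.306 0.028]
top sleeve_wide 296.9 159.9 0.8 [0.616 0.02  0.037]
top sleeve_narrow 178.2 256.1 0.91 [0.365 0.312 0.028]
top sleeve_narrow 206.3 249.0 0.85 [0.385 0.242 0.028]
top sleeve_narrow 221.0 218.6 0.76 [0.462 0.209 0.028]
top sleeve_narrow 416.2 203.7 0.53 [ 0.511 -0.289  0.028]
```

View pics/s12c.png

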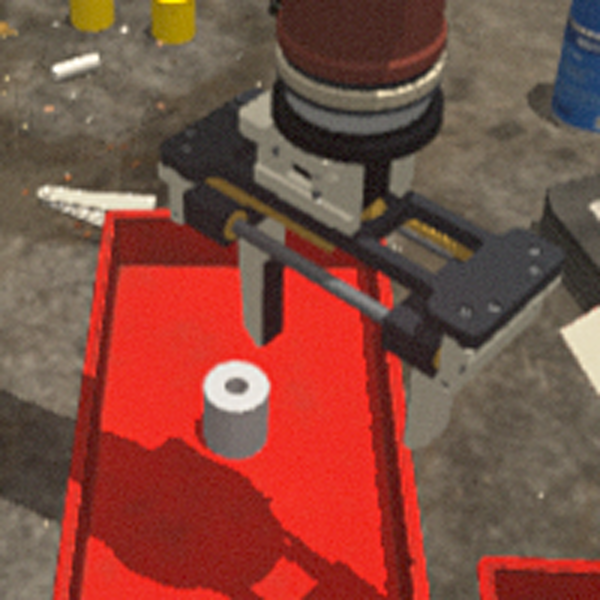

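View pics/top12.png

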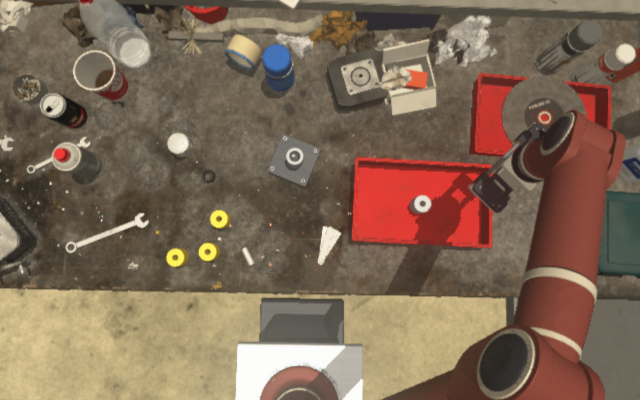

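The narrow sleeve stands in the empty tray (top view 422,204). The wide one is on the pin (294,157), the yellow ones have not moved, and the arm is clear. One last numeric check of the seated sleeve.

```bash
python3 - <<'E'
from h import *
im=cv2.imread("pics/top12.png");cv2.imwrite("pics/t12c.png",cv2.resize(im[130:190,260:330],(700,600),interpolation=cv2.INTER_CUBIC))
g=(im[140:175,280:310].min(2)>125).astype(np.uint8);n,l,st,c=cv2.connectedComponentsWithStats(g);i=1+st[1:,4].argmax();x,y,w,h,_=st[i];u,v=280+x+w/2-.5,140+y+h/2-.5
print(u,v,w,h,ray("top",u,v,.062),"pin by top cam earlier .6210 .0281")
E
```

```text
294.5 155.5 18 18 [0.6223758  0.02596449 0.062     ] pin by top cam earlier .6210 .0281
```

View pics/t12c.png

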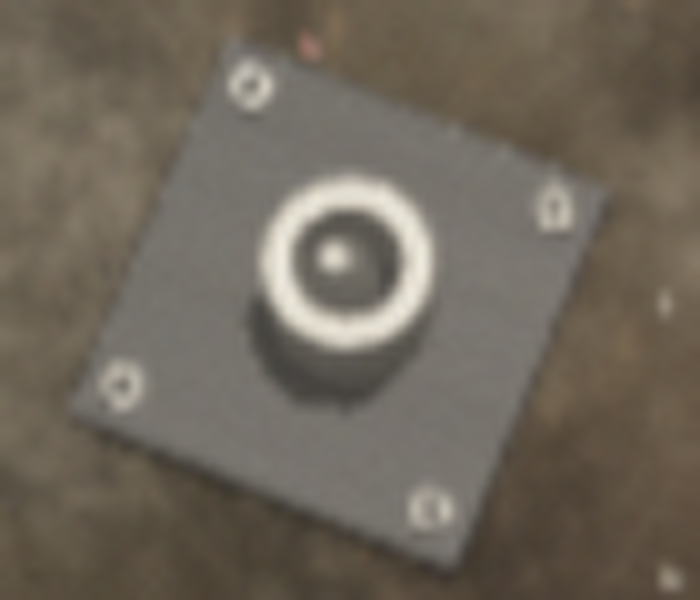

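The pin nose shows inside the bore at crop (335,257), and the sleeve sits upright around it. Ring and pin centres agree to within 3 mm. Handing in.

```bash
python3 -c "
from workcell import workorder
print(workorder.finish_job())"
```

```text
the job is handed in; nothing more can be done
None
```

Both sleeves are placed and the job is handed in at about 18 s of the 64 s allowed; handing in reports no verdict.

- **Wide sleeve:** it is on the gauge pin. A contact force of about 9 N came up at the expected seated height. The top view afterwards shows it upright, with the pin nose inside the bore and its centre within about 3 mm of the pin.
- **Narrow sleeve:** it stands in the empty red tray at about (0.51, -0.30), close to the tray centre.
- **Yellow look-alikes:** the top view shows them where they were.
- **Arm:** the gripper is open, raised and touching nothing.

**Disagreements:**
- The fixed cameras differed by 3–7 mm on the sleeves, the pin and the gauge plate, so I aimed with the wrist camera.
- In the last check the networks did not report the wide sleeve in the side view, where the arm hid the gauge. In the top view they placed it about 8–10 mm off the pin, against 3 mm from my own measurement. I went by the enlarged picture.

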